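# Hang the dip basket on the drying hook and blow it off

## Task

Take the wire dip basket with the two cleaned probe heads by its black handle and hang it by the middle of its handle on the hook of the drying station; lower it onto the hook, do not drop it, and keep the heads in the basket. Then push the red cap of the duster can all the way down to blow the parts off, and let it spring back up. Leave the other things on the bench where they are.

Things in the scene. Friction and masses are not known exactly. Their poses are not given: they have to be found in the camera images.
- station: Drying station, fixed to the bench: steel drip pan 190 x 320 mm, 12 mm high, with a hook post and a duster can, all rigid. Origin on the bench straight below the hook's seat; z up. The 12 mm post stands 75 mm from it towards +x, top 241 mm above the bench. Off its top a hook of 8 mm round bar comes towards -x, dips to the seat and turns up to a tip. The can stands upright at y = +165 mm.
- hook_seat (a point): Where the middle of the handle's bar (its axis) lies once hung: 220 mm above the bench, 9 mm over the axis of the hook's bar. Axes as the station's. The hook opens upwards; the handle lies across it, along y. Thread the upturned tip under the handle: bring the bar from the -x side at about 265 mm height, move along +x, then lower.
- hook_tip (a point): Top of the hook's upturned free tip, 240 mm above the bench, 32 mm from the seat towards -x.
- cap_top (a point): Centre of the flat top of the duster can's red cap, 32 mm in diameter, 178 mm above the bench when up. A thin red nozzle tube points from it sideways (-y) and down to the hanging basket, as far as 60 mm from the cap's axis. The cap moves straight down.
- cap (a joint): Travel of the red cap, m: 0 up, 0.006 fully down. Sprung: it starts to move at 4.5 N and is fully down at 10 N; it springs back by itself.
- handle (a point): Middle of the bar of the loose wire basket's rigid handle: a black sleeve 10 mm thick, 104 mm long along y, 145 mm above the basket's underside, on 6 mm uprights at y = +-65 mm. The space under it, down to the heads, is 80 mm high. Grip it about 32 mm to one side of the middle so that the middle stays free for the hook. Same either way round.
- basket_mid (a point): Centre of the steel wire basket's body, 84 (x) by 130 (y) by 50 mm high; 25 mm above its underside, axes as at handle. With its contents it weighs about 0.3 to 0.45 kg. It stands in a shallow white tray, 200 x 220 mm with a 12 mm rim, floor 4 mm above the bench.
- head1_mid (a point): A black ball-shaped probe head standing loose in the basket, 40 mm in diameter, 54 mm high; this point is the centre of the ball, 29 mm above its foot. 70 g.
- head2_mid (a point): The other probe head, the same, in the other half of the basket.
- stand1: Bystander: aluminium disc stand (140 mm diameter) with a black ball probe, 276 mm tall; loose. Origin under its centre.
- stand2: Bystander: the same aluminium disc stand without a probe, 136 mm tall; loose. Origin under its centre.
- tape: Bystander: roll of amber tape lying flat, 84 mm diameter, 20 mm high; loose. Origin under its centre.
- ring: Bystander: black ring lying flat, 68 mm diameter, 12 mm high; loose. Origin under its centre.
- bottle: Bystander: white bottle with blue cap, 60 mm diameter, 150 mm tall; loose. Origin under its centre.
- jar: Bystander: amber glass jar with metal lid, 68 mm diameter, 85 mm tall; loose. Origin under its centre.
- driver: Bystander: grey-handled screwdriver lying on the bench, 170 mm long along x; loose.
Things that resemble listed ones, but are neither listed nor needed, are in the scene too. What is shaped like the part that bears handle but yellow is not meant. Leave any green look-alike of the part that bears head2_mid alone.

How it is judged:
By the outcome, as a careful person would: the job done as asked, in the order asked, and still so for the second after the job is handed in, with the robot touching nothing.
It also fails if it takes over 48 s, if anything falls off the work surface, if the arm or the gripper's body presses on something with over 40 N, if the wrist force passes 120 N, or if a joint passes its speed limit or range.

## Robot

A 6-joint arm with a two-finger parallel gripper is mounted at the origin on the work surface. World frame = base frame: x ahead of the robot, y to its left, z up, the work surface at z = 0. Lengths are in m, angles in rad, forces in N, time in s.
With the tool pointing down it reaches from about 0.4 to 0.825 m from the base axis. Payload 7 kg.
Tool frame: the origin (TCP) lies between the finger pads; the fingertips stand arm.nose_length ahead of it and the grasp point (between the pads) is the TCP (arm.nose_length is the distance from the TCP to the fingertips, in m); x points along the fingers, z is the direction in which the jaws open and shut, and the axes are right-handed (so a half turn about x gives the same grasp; the last joint's range is limited). The gripper opens to 88 mm and grips with 3 to 60 N. Pads are 19 mm wide; open, the fingers measure 130 mm over their backs; the gripper's body (78 mm by 193 mm) begins 47 mm behind the grasp point.
Start: joints at [-0.953, 0.359, 0.012, 0, -1.224, -0.288], TCP at [0.219, -0.639, 0.246] pointing down, gripper open.
Joint ranges: [-3.07, 3.07], [-1.43, 2.12], [-1.02, 1.25], [-3.03, 1.67], [-3.05, -0], [-3.03, 3.03]. Speed limits (rad/s): [2.39, 2.39, 3.01, 3.14, 3.14, 3.14].

## Interface

Orientations are given as [roll, pitch, yaw] about the fixed x, y, z axes, in that order (R = Rz(yaw) Ry(pitch) Rx(roll)).
In Python, from station import arm, viewer, spotter gives the robot as it stands.
- The arm moves only by the shell command python3 -m handwheel 'ROWS' [FORCE]. ROWS is a JSON object of lists of equal length, an entry for each row: "gripper": the gripper command: -1 is shut, 1 is fully open, values between are in proportion; "travel": the shift along the world's x, y, z each as a share of 500 mm, from -1 to 1, a list of three; "spin": the turn about the world's z as a share of 45 degrees, from -1 to 1. A call has 1 to 20 rows; each row is the pose to reach, as a shift and turn from the pose commanded when the call began; what a row does not reach only later rows make up. A row lasts 1/10 s, in which the tool goes at most 50 mm and 8.59 degrees, less where a joint would pass 70% of its speed; a pose out of reach is approached as far as the arm can. A call with a number of a shift or a turn outside -1 to 1 is refused whole. A call with a gripper value outside its range is refused whole. The fingers move at their own pace and stop on an object; FORCE is the grip in N (left out, the last holds). Time passes only in rows, so rows that repeat a pose let the fingers close. It gives the time, the measured TCP pose, the force and the opening at its end, in the units of the state.
- arm.get_state(): the state, without advancing time (a new reading comes with each control period).
- viewer.grab_frame(name): name is "side" or "top"; returns a dict with "pixels" (384x512x3 uint8, blue, green, red), "fx", "fy", "cx", "cy" (pixels), "eye" and "attitude" of the camera in the world. Camera axes: x right, y down, z forward; pixel columns grow to the right and rows downward; lengths in m; the calibration is good to about 2 mm. A picture is of the moment at which its call begins. There is no depth.
- arm.job_done(): hands the job in, once; it reports no verdict.
Trained networks look in the newest picture that a camera, given by its name, has taken for a name from the list of things; names that differ only in an ending like _2 or _b are one class to them, and where a whole thing is asked for, a point or a joint stands for the part that bears it (a point fixed in the world has none). Each returns a list of dicts, best first, with "conf" (0 to 1); they miss things now and then, are a little off and sometimes report something else, mostly with a low value. They report only what shows in the picture. A call takes as long as a camera call. They do not tell look-alikes from the thing itself.
- spotter.spot_in(camera, label): "rect" ([left, top, right, bottom] in pixels, round what is visible of it).
- spotter.tip_of(camera, label): "at" ([column, row] in pixels: a listed point, or the origin of a listed thing).
The state is a dict: "t": time; "q": joint angles; "qd": joint speeds; "joint_efforts": joint torques, N m; "eef_pos": TCP position; "ee_rot": TCP orientation; "force": force on the tool from outside, world axes, zero at the start; "moment": the same for the moment, N m; "width": finger opening in m.
Only numpy, scipy, OpenCV 4.12 (cv2) and the standard library are available. Lean on these libraries where they do the work, as an engineer would, in place of code of your own. Each camera call takes 0.05 s, during which the arm holds its last target.

## Working session

There is one attempt and no reset: what is moved stays moved. The work goes in short steps, Python scripts to look and compute and a shell command to move; the robot and the scene stay as the last step left them, time stands still between calls to the robot, and variables do not carry over. Pictures are saved under pics/ and viewed, and the job is handed in when it is done.

```bash
ls; mkdir -p pics; python3 - <<'E'
from station import arm, viewer, spotter
import cv2
s=arm.get_state(); print({k:s[k] for k in ('t','eef_pos','ee_rot','force','width')}, arm.nose_length)
for n in ('side','top'):
    f=viewer.grab_frame(n); cv2.imwrite(f'pics/{n}0.png',f['pixels']); print(n,f['fx'],f['fy'],f['cx'],f['cy'],f['eye'],f['attitude'])
    for l in ['handle','basket_mid','head1_mid','hook_seat','hook_tip','cap_top','station','stand1','stand2','tape','ring','bottle','jar']:
        print(n,l,[(round(d['conf'],2),[round(float(v)) for v in d['at']]) for d in spotter.tip_of(n,l)][:5])
E
```

```text
pics
{'t': 0.0, 'eef_pos': array([ 0.21842048, -0.63819646,  0.24461502]), 'ee_rot': array([0.08691406, 1.56913454, 1.98738946]), 'force': array([-0.08082428,  0.22098086, -0.29892929]), 'width': 0.0876529850789807} 0.019
side 455.5602053196631 455.5602053196631 243.80258506540758 190.81301683117678 [ 0.49075929 -1.16869366  0.91233447] [-2.16812982 -0.02288079 -0.03008316]
side handle [(0.81, [230, 232]), (0.78, [134, 281]), (0.74, [234, 274])]
side basket_mid [(0.57, [233, 277]), (0.55, [228, 269])]
side head1_mid [(0.54, [227, 257])]
side hook_seat [(0.97, [238, 147]), (0.65, [238, 135])]
side hook_tip [(0.91, [228, 144])]
side cap_top [(0.4, [238, 136])]
side station [(0.91, [233, 209]), (0.25, [234, 149]), (0.16, [235, 277])]
side stand1 []
side stand2 []
side tape [(0.56, [212, 155])]
side ring [(0.6, [289, 249])]
side bottle [(0.89, [182, 163]), (0.52, [320, 229]), (0.28, [228, 271])]
side jar [(0.8, [197, 358])]
top 358.40377136474496 358.40377136474496 254.94538041014957 188.07998495441947 [ 0.47575319 -0.00456388  1.4346691 ] [-3.09219819 -0.02502558 -1.58400156]
top handle [(0.92, [313, 195]), (0.62, [360, 258]), (0.42, [372, 215])]
top basket_mid [(0.86, [350, 255]), (0.79, [306, 199])]
top head1_mid [(0.39, [298, 199])]
top hook_seat [(0.77, [220, 191]), (0.62, [221, 197])]
top hook_tip [(0.73, [223, 199]), (0.72, [219, 190])]
top cap_top [(0.59, [177, 193])]
top station [(0.7, [228, 194]), (0.17, [299, 199])]
top stand1 [(0.75, [315, 134]), (0.58, [252, 126])]
top stand2 [(0.75, [315, 134]), (0.58, [252, 126])]
top tape [(0.74, [130, 217])]
top ring [(0.67, [277, 156])]
top bottle [(0.86, [155, 241])]
top jar []
```

View pics/side0.png

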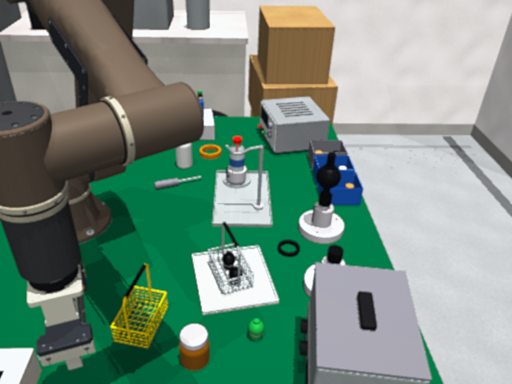

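View pics/top0.png

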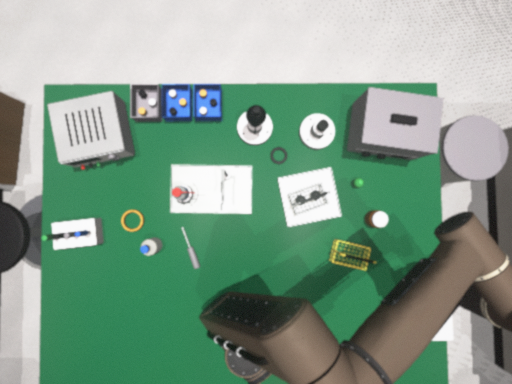

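```bash
python3 - <<'E'
import cv2
a=cv2.imread('pics/side0.png');cv2.imwrite('pics/side0a.png',cv2.resize(a[100:300,100:350],None,fx=3,fy=3,interpolation=2))
a=cv2.imread('pics/top0.png');cv2.imwrite('pics/top0a.png',cv2.resize(a[100:300,140:400],None,fx=3,fy=3,interpolation=2))
E
```

```text
(no output)
```

View pics/side0a.png

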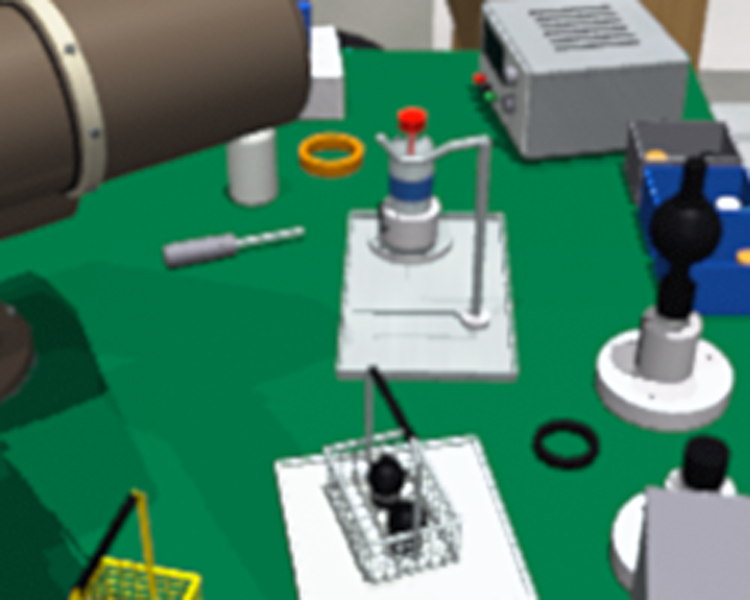

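View pics/top0a.png

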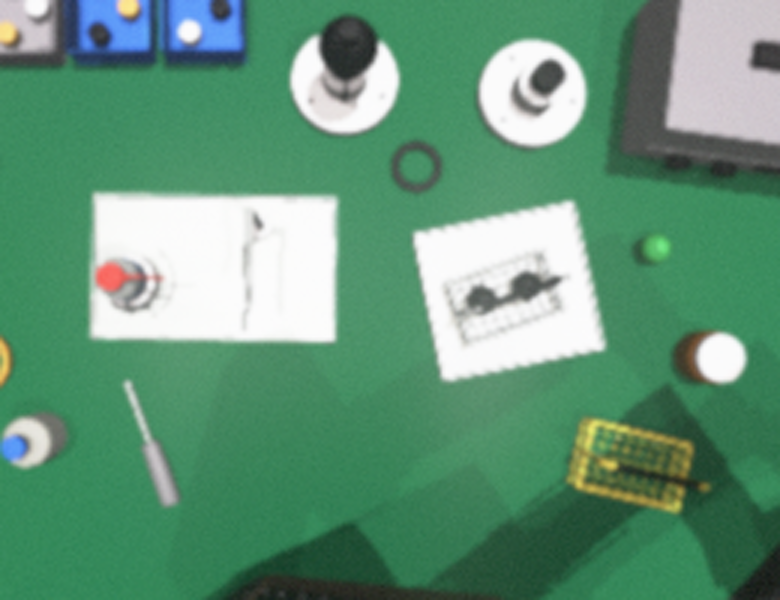

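The black-handled basket stands in the white tray: its handle shows in side at about (224,223)-(237,246) and in top at about (298..330,201..192). The station is at top (171-252,165-213), with the red cap at top (177,192) and side (237,139). Next I'll triangulate these.

```bash
cat > h.py <<'E'
import numpy as np, cv2
from scipy.spatial.transform import Rotation as R
from scipy.optimize import least_squares
C={'side':(455.5602,243.8026,190.8130,[0.49075929,-1.16869366,0.91233447],[-2.16812982,-0.02288079,-0.03008316]),
'top':(358.40377,254.94538,188.07998,[0.47575319,-0.00456388,1.4346691],[-3.09219819,-0.02502558,-1.58400156])}
def proj(c,P):
    f,cx,cy,e,a=C[c]; p=R.from_euler('xyz',a).inv().apply(np.asarray(P,float)-e)
    return np.stack([cx+f*p[...,0]/p[...,2],cy+f*p[...,1]/p[...,2]],-1)
def ray(c,uv):
    f,cx,cy,e,a=C[c]; return np.array(e),R.from_euler('xyz',a).apply([(uv[0]-cx)/f,(uv[1]-cy)/f,1])
def atz(c,uv,z):
    e,d=ray(c,uv); return e+d*(z-e[2])/d[2]
def tri(s,t):
    f=lambda P:np.r_[proj('side',P)-s,proj('top',P)-t]
    r=least_squares(f,[.5,0,.1]); return r.x.round(4),r.fun.round(1)
E
python3 - <<'E'
from h import *
print('cap',tri([237,139],[177,192]))
print('handle net',tri([230,232],[313,195]))
print('seat net',tri([238,147],[220,191]))
print('tip net',tri([228,144],[223,199]))
for z in (.178,): print(atz('side',[237,139],z),atz('top',[177,192],z))
for z in (.149,): print('h',atz('side',[230.5,234.5],z),atz('top',[313,195],z))
for z in (.22,): print('s',atz('side',[238,152],z),atz('top',[220,191],z))
for c,x0,y0,w,h,k,n in (('side',200,210,70,80,9,'b'),('top',270,165,80,60,9,'b'),('side',200,125,80,105,7,'c'),('top',165,160,92,58,8,'c')):
    a=cv2.imread(f'pics/{c}0.png')[y0:y0+h,x0:x0+w]; cv2.imwrite(f'pics/{c}0{n}.png',cv2.resize(a,None,fx=k,fy=k,interpolation=2))
E
```

```text
cap (array([0.5268, 0.2365, 0.1729]), array([ 0.1, -0. ,  0. ,  0.1]))
handle net (array([ 0.5038, -0.2456,  0.1539]), array([ 1.5, -0. ,  0. ,  2.1]))
seat net (array([0.5263, 0.0822, 0.2261]), array([ 0.1, -0. ,  0. ,  0.1]))
tip net (array([0.4969, 0.0713, 0.2424]), array([ 0.7, -0. ,  0. ,  0.7]))
[0.52614902 0.22678571 0.178     ] [0.52703289 0.23549849 0.178     ]
h [ 0.50115156 -0.24994558  0.149     ] [ 0.51142711 -0.2465262   0.149     ]
s [0.52569478 0.06136364 0.22      ] [0.52693352 0.08267958 0.22      ]
```

View pics/side0b.png

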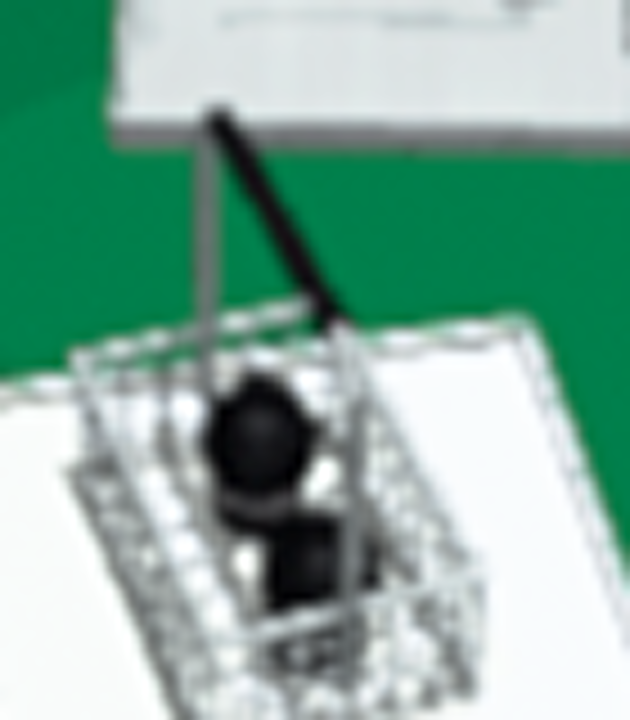

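View pics/top0b.png

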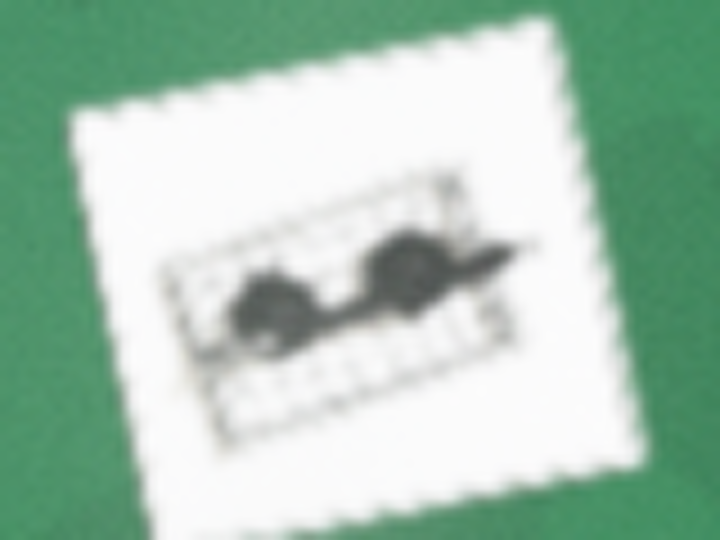

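View pics/side0c.png

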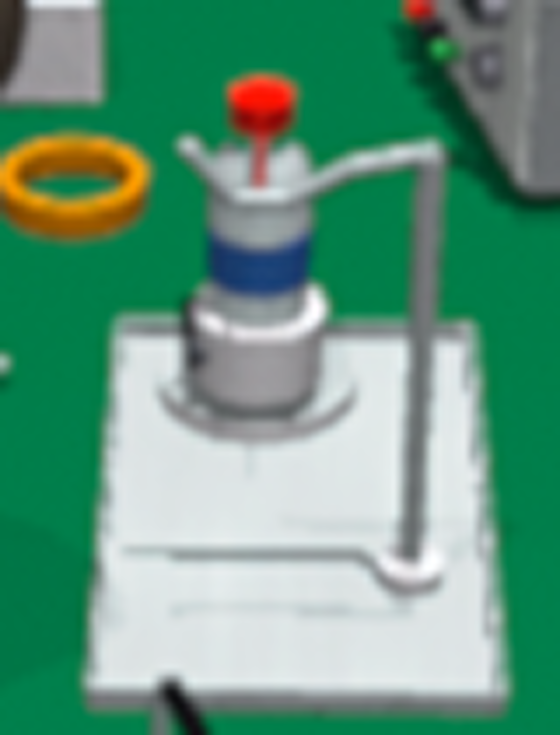

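View pics/top0c.png

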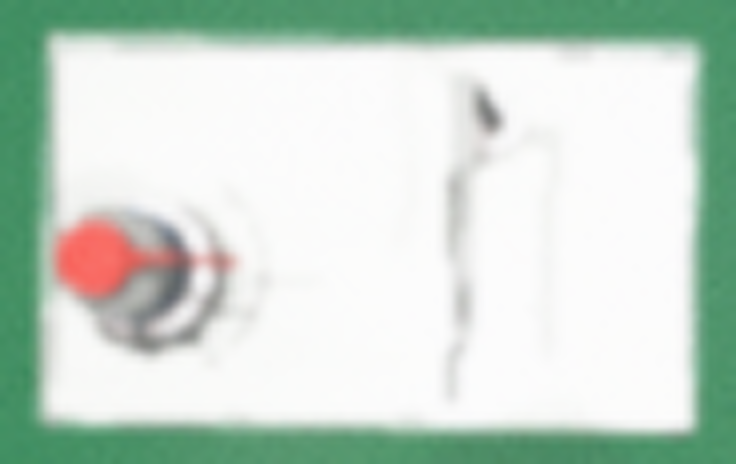

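```bash
python3 - <<'E'
from h import *
def px(c,x,y):
    k,x0,y0={'sb':(9,200,210),'tb':(9,270,165),'sc':(7,200,125),'tc':(8,165,160)}[c]
    return np.array([(x+.5)/k-.5+x0,(y+.5)/k-.5+y0])
# handle
obs=[('side',+.052,px('sb',216,112)),('side',-.052,px('sb',333,325)),('top',-.052,px('tb',512,252))]
lineT=[px('tb',340,312),px('tb',480,268),px('tb',210,356)]
def mod(p,s): return np.array([p[0]-s*np.sin(p[3]),p[1]+s*np.cos(p[3]),p[2]])
def f(p):
    r=[]
    for c,s,o in obs: r+=list(proj(c,mod(p,s))-o)
    a,b=proj('top',mod(p,.052)),proj('top',mod(p,-.052)); n=np.array([-(b-a)[1],(b-a)[0]])/np.linalg.norm(b-a)
    r+=[(q-a)@n for q in lineT]; return r
r=least_squares(f,[.51,-.245,.15,0.3]); print('handle',r.x.round(4),np.degrees(r.x[3]),np.round(r.fun,1))
print('left end top pred',proj('top',mod(r.x,.052)), 'mid',proj('top',mod(r.x,0)),proj('side',mod(r.x,0)))
# station: x,y,yaw, pan centre offset ox,oy
tc=[px('tc',50,38),px('tc',700,45),px('tc',693,430),px('tc',42,420)]
sc=[px('sc',115,322),px('sc',478,325),px('sc',508,692),px('sc',88,688)]
def f(p):
    x,y,w,ox,oy=p; c,s=np.cos(w),np.sin(w)
    T=lambda a:np.array([x+c*a[0]-s*a[1],y+s*a[0]+c*a[1],a[2]])
    K=lambda i,j:T([ox+i*.095,oy+j*.16,.012])
    r=[]
    for o,(i,j) in zip(tc,[(1,1),(1,-1),(-1,-1),(-1,1)]): r+=list(proj('top',K(i,j))-o)
    for o,(i,j) in zip(sc,[(-1,1),(1,1),(1,-1),(-1,-1)]): r+=list(proj('side',K(i,j))-o)
    r+=list(proj('top',T([0,.165,.178]))-px('tc',96,258))
    r+=list(proj('side',T([0,.165,.178]))-px('sc',262,93))
    r+=list(proj('side',T([.075,0,.241]))-px('sc',433,148))
    r+=list(proj('side',T([-.032,0,.240]))-px('sc',183,140))
    r+=list(proj('side',T([0,0,.211]))-px('sc',262,193))
    return r
r=least_squares(f,[.52,.07,0,0,.08]); print('station',r.x.round(4),np.degrees(r.x[2]),np.round(r.fun,1).reshape(-1,2).tolist())
print('cap tri',tri(px('sc',262,93),px('tc',96,258)))
x,y,w=r.x[:3]
for q in ([0,0,.211],[-.032,0,.24],[.075,0,.241]):
    P=[x+np.cos(w)*q[0],y+np.sin(w)*q[0],q[2]];print(proj('top',P),(proj('top',P)-[165,160])*8)
# tray & heads
print('head A',tri(px('sb',257,437),px('tb',275,315)),'B',tri(px('sb',318,570),px('tb',410,270)))
E
```

```text
handle [ 0.501  -0.245   0.1486  0.3186] 18.252768973395238 [ 0.8 -0.3  0.4  0.2 -0.3  0.7 -0.5  0.  -0.6]
left end top pred [299.03592442 202.5935796 ] mid [312.60436899 197.89273125] [230.44187721 233.40285195]
station [ 0.5221  0.0715 -0.026   0.0212  0.061 ] -1.490665067124088 [[0.5, -0.0], [-0.1, 0.4], [0.2, -0.0], [0.3, 0.2], [0.9, -0.8], [-0.5, -0.4], [-0.1, 0.0], [0.2, -0.3], [0.2, 0.4], [0.0, -0.2], [-0.2, -0.9], [0.8, -0.1], [-0.3, 0.8]]
cap tri (array([0.527 , 0.2372, 0.177 ]), array([ 0.2, -0. ,  0. ,  0.2]))
[223.49248893 192.47972152] [467.93991141 259.83777219]
[222.78119741 201.77431881] [462.24957929 334.19455048]
[223.31554487 169.68483235] [466.52435897  77.47865879]
head A (array([ 0.496 , -0.2168,  0.0357]), array([ 0.2, -0. ,  0. ,  0.3])) B (array([ 0.5144, -0.276 ,  0.0365]), array([ 0.3, -0. ,  0. ,  0.5]))
```

```bash
cat >> h.py <<'E'
def st():
    from station import arm
    s=arm.get_state(); M=R.from_euler('xyz',s['ee_rot']).as_matrix(); z=M[:,2]
    a=np.degrees(np.arctan2(z[1],z[0])); a=(a+90)%180-90
    print('t',round(s['t'],2),'pos',np.round(s['eef_pos'],4),'jawyaw',round(a,2),'toolx',M[:,0].round(3),'F',np.round(s['force'],1),'M',np.round(s['moment'],2),'w',round(s['width'],4),'q',np.round(s['q'],2))
    return s,a
E
python3 - <<'E'
from h import *
s,a=st(); g=np.array([.501+.032*np.sin(.3186),-.245-.032*np.cos(.3186),.149]); print(g,(g-s['eef_pos'])/.5,18.25-a)
E
```

```text
t 1.4 pos [ 0.2186 -0.6386  0.2456] jawyaw -71.1 toolx [-0. -0. -1.] F [-0.7 -0.1  0.9] M [0.02 0.03 0.03] w 0.0878 q [-0.95  0.36  0.01  0.   -1.22 -0.29]
[ 0.51102359 -0.2753896   0.149     ] [ 0.58492228  0.72644687 -0.19313752] 89.35263231698195
```

```bash
python3 -m handwheel '{"gripper":[1,1,1,1,1,1,1,1],"travel":[[0.04,0.05,0.01],[0.09,0.11,0.02],[0.14,0.17,0.03],[0.19,0.23,0.04],[0.24,0.29,0.04],[0.28,0.34,0.04],[0.30,0.36,0.04],[0.30,0.36,0.04]],"spin":[0.16,0.33,0.5,0.67,0.84,1,1,1]}' 55
python3 - <<'E'
from h import *
s,a=st(); g=np.array([.5110,-.2754,.149]); print((g-s['eef_pos'])/.5,(18.25-a)/45)
E
```

```text
t: 2.2
eef_pos: [0.3698, -0.4576, 0.2659]
ee_rot: [3.099, 1.57, -0.498]
force: [0.4, -0.1, 0.3]
width: 0.0876
t 2.2 pos [ 0.3698 -0.4576  0.2659] jawyaw -26.08 toolx [ 0.001 -0.    -1.   ] F [ 0.4 -0.1  0.3] M [ 0.01  0.12 -0.03] w 0.0876 q [-0.56  0.2  -0.16 -0.   -1.21  0.1 ]
[ 0.28238339  0.36430241 -0.23377548] 0.9850520320973216
```

```bash
python3 -m handwheel '{"gripper":[1,1,1,1,1,1,1,1],"travel":[[0.05,0.06,0],[0.1,0.13,0],[0.15,0.19,-0.01],[0.2,0.25,-0.02],[0.24,0.31,-0.03],[0.27,0.35,-0.04],[0.282,0.364,-0.04],[0.282,0.364,-0.04]],"spin":[0.16,0.33,0.5,0.67,0.84,0.985,0.985,0.985]}'
python3 - <<'E'
from h import *
from station import viewer
s,a=st(); g=np.array([.5110,-.2754,.149]); print((g-s['eef_pos'])/.5,(18.25-a)/45)
for n in ('side','top'):
    f=viewer.grab_frame(n); cv2.imwrite(f'pics/{n}1.png',f['pixels'])
a=cv2.imread('pics/side1.png')[150:310,150:330]; b=cv2.imread('pics/top1.png')[140:300,220:400]
cv2.imwrite('pics/m1.png',np.hstack([cv2.resize(i,None,fx=2.2,fy=3,interpolation=2) if 0 else cv2.resize(i,(400,356),interpolation=2) for i in (a,b)]))
E
```

```text
t: 3.0
eef_pos: [0.5099, -0.2767, 0.2454]
ee_rot: [-0.082, 1.57, -2.909]
force: [-0.1, -0.9, 0.3]
width: 0.0877
t 3.0 pos [ 0.5099 -0.2767  0.2454] jawyaw 18.07 toolx [-0.001 -0.    -1.   ] F [-0.1 -0.9  0.3] M [-0.02  0.18  0.03] w 0.0877 q [-0.16  0.2  -0.2   0.   -1.16  0.48]
[ 0.0021528   0.00262165 -0.19272234] 0.0039496976450341965
```

View pics/m1.png

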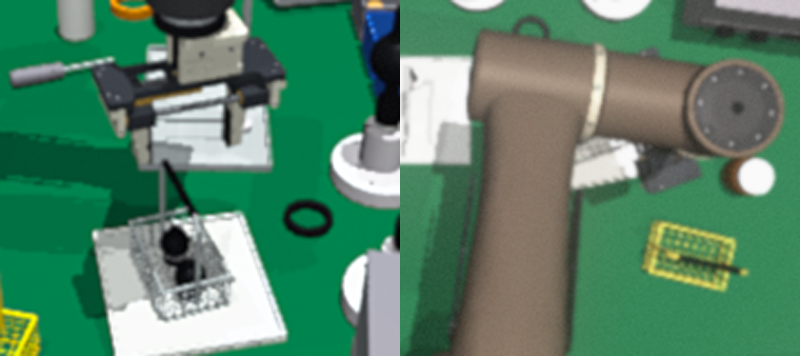

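The side view shows the jaws straddling the handle plane, with the basket undisturbed (handle at about (225,223)-(237,246)). I'm descending and gripping.

```bash
python3 -m handwheel '{"gripper":[1,1,1,1,1,-1,-1,-1,-1,-1],"travel":[[0.002,0.003,-0.06],[0.002,0.003,-0.12],[0.002,0.003,-0.17],[0.002,0.003,-0.193],[0.002,0.003,-0.193],[0.002,0.003,-0.193],[0.002,0.003,-0.193],[0.002,0.003,-0.193],[0.002,0.003,-0.193],[0.002,0.003,-0.193]],"spin":[0,0,0,0,0,0,0,0,0,0]}' 55
python3 - <<'E'
from h import *
from station import viewer
s,a=st()
f=viewer.grab_frame('side'); cv2.imwrite('pics/side2.png',f['pixels'])
cv2.imwrite('pics/m2.png',cv2.resize(f['pixels'][150:320,150:340],None,fx=3.4,fy=3.4,interpolation=2))
E
```

```text
t: 4.1
eef_pos: [0.5108, -0.2751, 0.1496]
ee_rot: [2.632, 1.57, -0.192]
force: [0.6, -0.3, -0.9]
width: 0.0534
t 4.1 pos [ 0.5108 -0.2751  0.1496] jawyaw 18.23 toolx [ 0.001 -0.    -1.   ] F [ 0.6 -0.3 -0.9] M [-0.01  0.19 -0.01] w 0.0534 q [-0.16  0.28 -0.33  0.   -0.95  0.48]
```

View pics/m2.png

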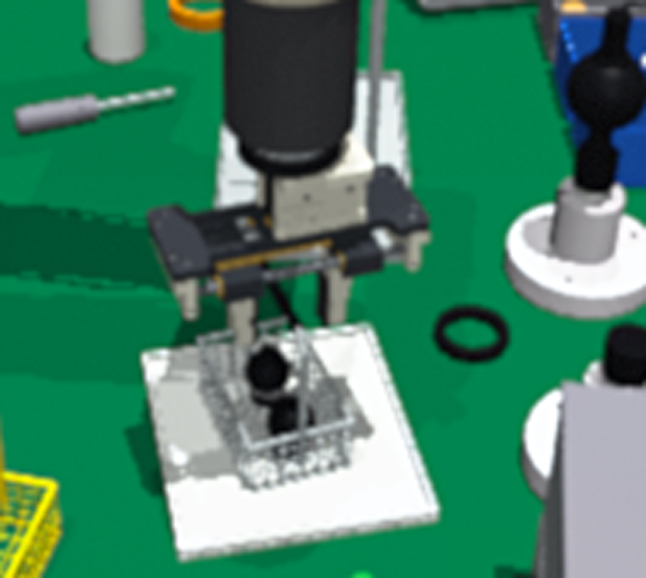

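The fingers straddle the handle and are still closing (width 53 mm); I'll let them finish.

```bash
python3 -m handwheel '{"gripper":[-1,-1,-1,-1,-1,-1,-1,-1,-1],"travel":[[0,0,0],[0,0,0],[0,0,0],[0,0,0],[0,0,0],[0,0,0],[0,0,0],[0,0,0],[0,0,0]],"spin":[0,0,0,0,0,0,0,0,0]}' 58
python3 - <<'E'
from h import *
from station import viewer
s,a=st()
f=viewer.grab_frame('side'); cv2.imwrite('pics/side3.png',f['pixels'])
cv2.imwrite('pics/m3.png',cv2.resize(f['pixels'][190:310,180:290],None,fx=5,fy=5,interpolation=2))
E
```

```text
t: 5.05
eef_pos: [0.5105, -0.2751, 0.149]
ee_rot: [-0.313, 1.571, -3.136]
force: [0.4, -0.6, -0.5]
width: 0.0083
t 5.05 pos [ 0.5105 -0.2751  0.149 ] jawyaw 18.22 toolx [-0. -0. -1.] F [ 0.4 -0.6 -0.5] M [-0.23  0.26  0.1 ] w 0.0083 q [-0.16  0.28 -0.33  0.   -0.95  0.48]
```

View pics/m3.png

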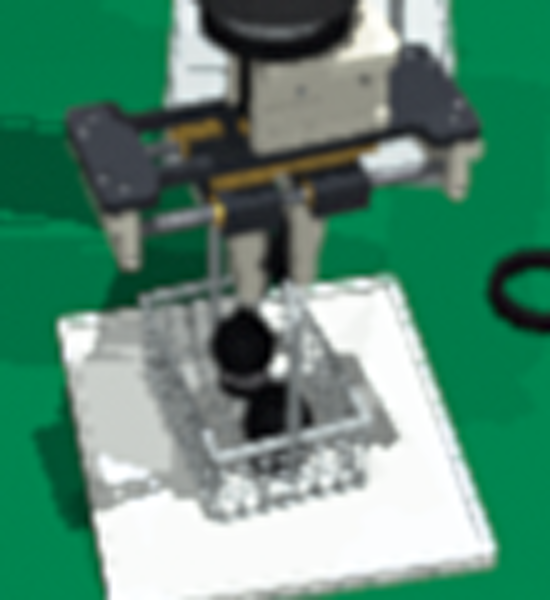

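The grip closed on the sleeve (8.3 mm). Lifting slowly and checking the load and tilt.

```bash
python3 -m handwheel '{"gripper":[-1,-1,-1,-1,-1,-1,-1],"travel":[[0,0,0.005],[0,0,0.015],[0,0,0.03],[0,0,0.05],[0,0,0.07],[0,0,0.08],[0,0,0.08]],"spin":[0,0,0,0,0,0,0]}' 58
python3 - <<'E'
from h import *
from station import viewer
s,a=st()
f=viewer.grab_frame('side'); cv2.imwrite('pics/side4.png',f['pixels'])
cv2.imwrite('pics/m4.png',cv2.resize(f['pixels'][170:310,180:290],None,fx=4.2,fy=4.2,interpolation=2))
E
```

```text
t: 5.8
eef_pos: [0.5112, -0.2752, 0.1904]
ee_rot: [2.608, 1.569, -0.216]
force: [-0.0, -0.4, -4.0]
width: 0.0083
t 5.8 pos [ 0.5112 -0.2752  0.1904] jawyaw 18.22 toolx [ 0.002 -0.    -1.   ] F [-0.  -0.4 -4. ] M [-0.13  0.06  0.02] w 0.0083 q [-0.16  0.25 -0.28  0.   -1.04  0.48]
```

View pics/m4.png

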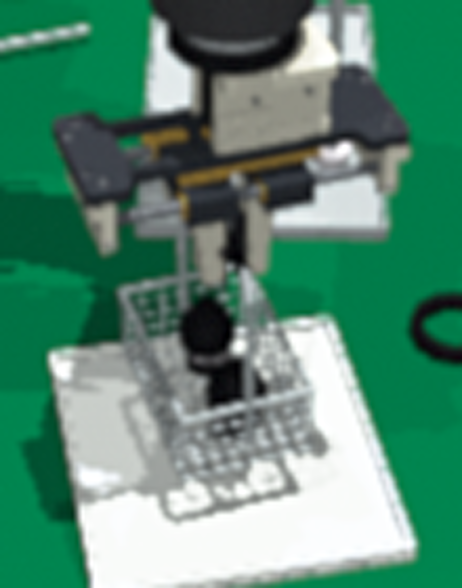

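Lifted: load 4.0 N, heads in, basket level. Next I'll carry it to the −x side of the hook.

```bash
python3 -m handwheel '{"gripper":[-1,-1,-1,-1,-1,-1,-1,-1,-1,-1,-1,-1,-1,-1,-1,-1,-1,-1,-1,-1],"travel":[[0,0.005,0.005],[-0.01,0.02,0.02],[-0.025,0.045,0.04],[-0.045,0.08,0.06],[-0.065,0.12,0.08],[-0.085,0.16,0.1],[-0.105,0.2,0.12],[-0.125,0.24,0.135],[-0.14,0.28,0.147],[-0.152,0.32,0.155],[-0.156,0.36,0.155],[-0.156,0.4,0.155],[-0.156,0.44,0.155],[-0.156,0.48,0.155],[-0.156,0.52,0.155],[-0.156,0.56,0.155],[-0.156,0.595,0.155],[-0.156,0.62,0.155],[-0.156,0.634,0.155],[-0.156,0.634,0.155]],"spin":[0,-0.01,-0.03,-0.06,-0.09,-0.12,-0.15,-0.18,-0.21,-0.24,-0.27,-0.3,-0.33,-0.36,-0.385,-0.405,-0.42,-0.43,-0.438,-0.438]}' 58
python3 - <<'E'
from h import *
from station import viewer
s,a=st()
for n in ('side','top'):
    f=viewer.grab_frame(n); cv2.imwrite(f'pics/{n}5.png',f['pixels'])
a=cv2.imread('pics/side5.png')[90:240,150:300]; b=cv2.imread('pics/top5.png')[120:270,150:300]
cv2.imwrite('pics/m5.png',np.hstack([cv2.resize(i,(400,400),interpolation=2) for i in (a,b)]))
cv2.imwrite('pics/m5s.png',cv2.resize(cv2.imread('pics/side5.png')[100:230,170:290],None,fx=4.6,fy=4.6,interpolation=2))
E
```

```text
t: 7.85
eef_pos: [0.4322, 0.0425, 0.2667]
ee_rot: [-2.013, 1.571, 1.104]
force: [0.2, 0.7, -4.1]
width: 0.0079
t 7.85 pos [0.4322 0.0425 0.2667] jawyaw -1.43 toolx [ 0.  0. -1.] F [ 0.2  0.7 -4.1] M [-0.11  0.05  0.02] w 0.0079 q [ 0.56 -0.07 -0.45 -0.   -1.19 -0.58]
```

View pics/m5.png

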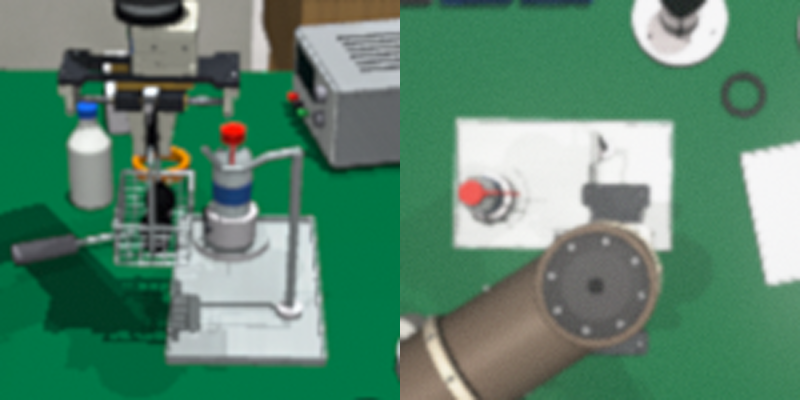

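View pics/m5s.png

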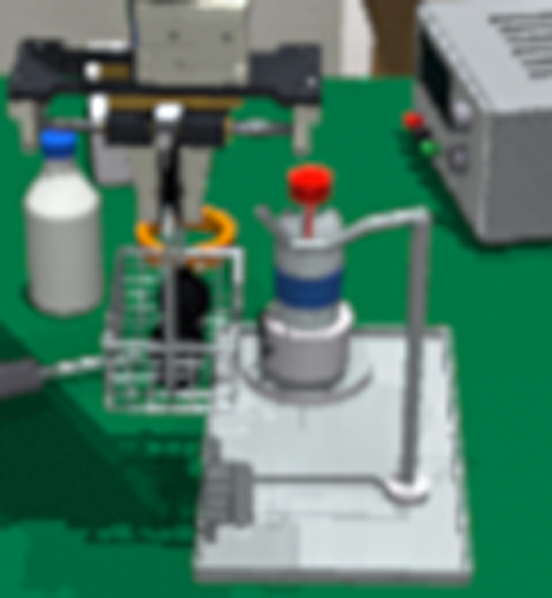

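```bash
cat >> h.py <<'E'
def overlay(img,mid,w,crop,k,out,tilt=0):
    c,s=np.cos(w),np.sin(w); img=img.copy()
    T=lambda a:np.array([mid[0]+c*a[0]-s*a[1],mid[1]+s*a[0]+c*a[1],mid[2]+a[2]])
    x0,y0,x1,y1=crop; im=cv2.resize(img[y0:y1,x0:x1],None,fx=k,fy=k,interpolation=2)
    Q=lambda a:tuple(int(v) for v in (proj('side',T(a))-[x0,y0])*k)
    for z in (-.095,-.145):
        p=[(-.042,-.065,z),(.042,-.065,z),(.042,.065,z),(-.042,.065,z)]
        for i in range(4): cv2.line(im,Q(p[i]),Q(p[(i+1)%4]),(0,0,255),1)
    cv2.line(im,Q((0,-.065,-.095)),Q((0,-.065,0)),(255,0,255),1);cv2.line(im,Q((0,.065,-.095)),Q((0,.065,0)),(255,0,255),1);cv2.line(im,Q((0,-.065,0)),Q((0,.065,0)),(255,0,255),1)
    cv2.imwrite(out,im)
E
python3 - <<'E'
from h import *
overlay(cv2.imread('pics/side5.png'),(.4322-.0008+.0008,.0425+.032,.2667),-.025,(180,130,260,200),8,'pics/o5.png')
E
```

```text
(no output)
```

View pics/o5.png

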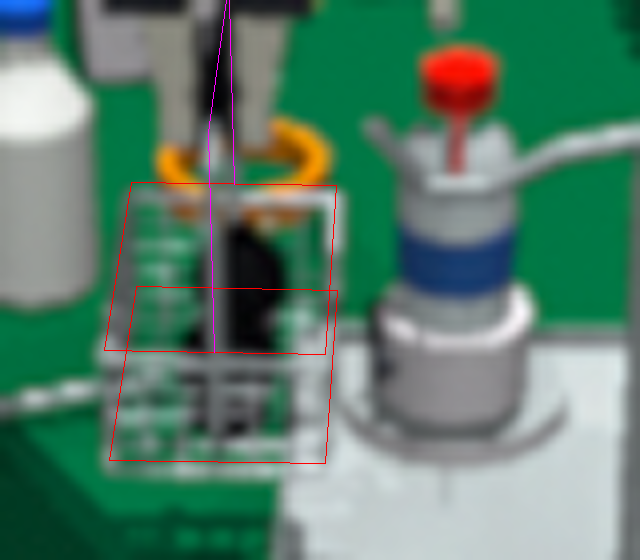

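The overlay agrees within about 1 px: basket level, handle at the expected place, tip clear. Threading along +x now.

```bash
python3 -m handwheel '{"gripper":[-1,-1,-1,-1,-1,-1,-1,-1,-1,-1,-1,-1],"travel":[[0.005,0,0],[0.015,0,0],[0.03,-0.001,0],[0.05,-0.002,0],[0.07,-0.002,0],[0.09,-0.003,0],[0.11,-0.004,0],[0.13,-0.004,0],[0.15,-0.005,0],[0.166,-0.006,0],[0.176,-0.006,0],[0.178,-0.006,0]],"spin":[0,0,0,0,0,0,0,0,0,0,0,0]}' 58
python3 - <<'E'
from h import *
from station import viewer
s,a=st()
f=viewer.grab_frame('side'); cv2.imwrite('pics/side6.png',f['pixels'])
P=s['eef_pos']; overlay(f['pixels'],(P[0]+.0008,P[1]+.032,P[2]),-.025,(200,110,280,185),8,'pics/o6.png')
E
```

```text
t: 9.15
eef_pos: [0.5221, 0.0389, 0.2664]
ee_rot: [0.507, 1.57, -2.661]
force: [0.2, 0.0, -4.1]
width: 0.0086
t 9.15 pos [0.5221 0.0389 0.2664] jawyaw -1.5 toolx [-0. -0. -1.] F [ 0.2  0.  -4.1] M [-0.07  0.2   0.04] w 0.0086 q [ 0.45  0.09 -0.29  0.   -1.19 -0.48]
```

View pics/o6.png

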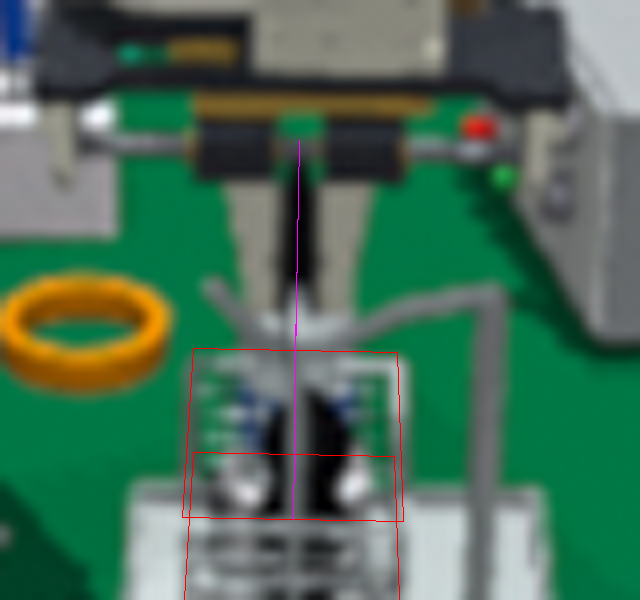

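The hook's bar now passes between handle and heads; the seat dip (crop x≈294) matches the bar (≈297). Lowering, then creeping the last few mm.

```bash
python3 -m handwheel '{"gripper":[-1,-1,-1,-1,-1,-1,-1,-1,-1,-1,-1,-1],"travel":[[0,0,-0.005],[0,0,-0.015],[0,0,-0.03],[0,0,-0.045],[0,0,-0.058],[0,0,-0.068],[0,0,-0.076],[0,0,-0.08],[0,0,-0.083],[0,0,-0.085],[0,0,-0.087],[0,0,-0.087]],"spin":[0,0,0,0,0,0,0,0,0,0,0,0]}' 58
python3 - <<'E'
from h import *
s,a=st()
E
```

```text
t: 10.4
eef_pos: [0.5216, 0.0389, 0.2231]
ee_rot: [-2.188, 1.571, 0.927]
force: [0.4, -0.6, -2.7]
width: 0.0082
t 10.4 pos [0.5216 0.0389 0.2231] jawyaw -1.49 toolx [ 0.  0. -1.] F [ 0.4 -0.6 -2.7] M [-0.08  0.12  0.  ] w 0.0082 q [ 0.45  0.13 -0.35 -0.   -1.09 -0.48]
```

```bash
python3 -m handwheel '{"gripper":[-1,-1,-1,-1],"travel":[[0,0,-0.001],[0,0,-0.002],[0,0,-0.003],[0,0,-0.003]],"spin":[0,0,0,0]}' 58
python3 -m handwheel '{"gripper":[-1,-1,-1,-1],"travel":[[0,0,-0.001],[0,0,-0.002],[0,0,-0.003],[0,0,-0.003]],"spin":[0,0,0,0]}' 58
```

```text
t: 10.8
eef_pos: [0.5215, 0.0389, 0.2215]
ee_rot: [-0.246, 1.571, 2.869]
force: [0.2, -0.4, -3.9]
width: 0.0084
t: 11.2
eef_pos: [0.5216, 0.0389, 0.2201]
ee_rot: [3.142, 1.571, -0.026]
force: [-0.0, -0.2, -1.2]
width: 0.0086
```

```bash
python3 -m handwheel '{"gripper":[-1,-1,-1],"travel":[[0,0,-0.001],[0,0,-0.002],[0,0,-0.002]],"spin":[0,0,0]}' 58
python3 - <<'E'
from h import *
from station import viewer
s,a=st()
f=viewer.grab_frame('side'); cv2.imwrite('pics/side7.png',f['pixels'])
P=s['eef_pos']; overlay(f['pixels'],(P[0]+.0008,P[1]+.032,P[2]),-.025,(200,120,280,195),8,'pics/o7.png')
E
```

```text
t: 11.5
eef_pos: [0.5217, 0.0389, 0.2194]
ee_rot: [3.092, 1.57, -0.075]
force: [-2.4, -0.9, -0.3]
width: 0.0085
t 11.5 pos [0.5217 0.0389 0.2194] jawyaw -1.48 toolx [ 0. -0. -1.] F [-2.4 -0.9 -0.3] M [-0.12  0.53  0.03] w 0.0085 q [ 0.45  0.13 -0.36  0.   -1.08 -0.48]
```

View pics/o7.png

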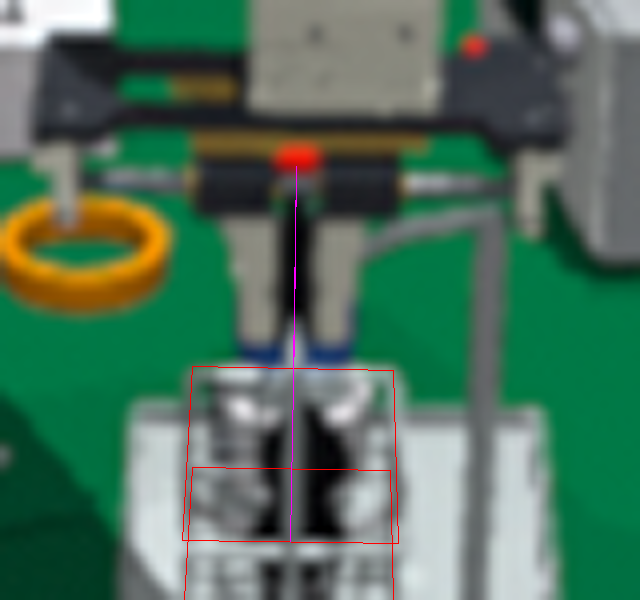

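The weight is on the hook (Fz≈0), but Fx −2.4 N says the bar rides slightly on the +x slope. I'll shift 2 mm to −x.

```bash
python3 -m handwheel '{"gripper":[-1,-1,-1],"travel":[[-0.002,0,0],[-0.004,0,0],[-0.004,0,0]],"spin":[0,0,0]}' 58
python3 - <<'E'
from h import *
st()
E
```

```text
t: 11.85
eef_pos: [0.5199, 0.0391, 0.2194]
ee_rot: [-2.703, 1.57, 0.412]
force: [1.9, -0.5, 0.1]
width: 0.0085
t 11.85 pos [0.5199 0.0391 0.2194] jawyaw -1.49 toolx [ 0.001  0.    -1.   ] F [ 1.9 -0.5  0.1] M [ 0.08 -0.4  -0.02] w 0.0085 q [ 0.45  0.12 -0.36  0.   -1.08 -0.48]
```

Now +1.9 N, so the seat lies about midway. Going back 1 mm, then opening.

```bash
python3 -m handwheel '{"gripper":[-1,-1,-0.7,-0.6,-0.5,-0.4,-0.3,-0.2,-0.1,-0.1],"travel":[[0.002,0,0],[0.002,0,0],[0.002,0,0],[0.002,0,0],[0.002,0,0],[0.002,0,0],[0.002,0,0],[0.002,0,0],[0.002,0,0],[0.002,0,0]],"spin":[0,0,0,0,0,0,0,0,0,0]}'
python3 - <<'E'
from h import *
from station import viewer
s,a=st()
f=viewer.grab_frame('side'); cv2.imwrite('pics/side8.png',f['pixels'])
P=s['eef_pos']; overlay(f['pixels'],(P[0]+.0008,P[1]+.032,P[2]),-.025,(200,120,280,195),8,'pics/o8.png')
E
```

```text
t: 12.85
eef_pos: [0.5206, 0.0389, 0.219]
ee_rot: [-0.765, 1.571, 2.35]
force: [-0.4, -0.5, -0.1]
width: 0.0387
t 12.85 pos [0.5206 0.0389 0.219 ] jawyaw -1.49 toolx [-0.  0. -1.] F [-0.4 -0.5 -0.1] M [ 0.04  0.14 -0.07] w 0.0387 q [ 0.45  0.13 -0.36 -0.   -1.08 -0.48]
```

View pics/o8.png

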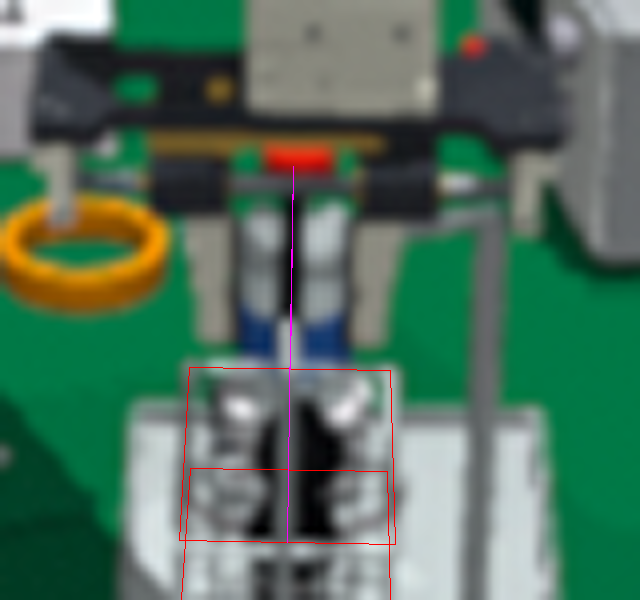

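The basket hangs still with the fingers open. Rising straight up.

```bash
python3 -m handwheel '{"gripper":[0,0,0,0,0,0,0,0,0],"travel":[[0,0,0.005],[0,0,0.02],[0,0,0.05],[0,0,0.09],[0,0,0.14],[0,0,0.19],[0,0,0.23],[0,0,0.24],[0,0,0.24]],"spin":[0,0,0,0,0,0,0,0,0]}'
python3 - <<'E'
from h import *
from station import viewer
s,a=st()
f=viewer.grab_frame('side'); cv2.imwrite('pics/side9.png',f['pixels'])
P=s['eef_pos']; overlay(f['pixels'],(.5206+.0008,.0715,.220),-.025,(195,110,285,205),6,'pics/o9.png')
cap=np.array([.5265,.2367,.178+.019]); print('to cap touch',(cap-P)/.5)
E
```

```text
t: 13.8
eef_pos: [0.5208, 0.039, 0.34]
ee_rot: [-2.637, 1.569, 0.479]
force: [0.1, -0.2, -0.4]
width: 0.044
t 13.8 pos [0.5208 0.039  0.34  ] jawyaw -1.49 toolx [ 0.002  0.001 -1.   ] F [ 0.1 -0.2 -0.4] M [-0.01  0.1   0.  ] w 0.044 q [ 0.45  0.05 -0.16 -0.   -1.35 -0.48]
to cap touch [ 0.01144461  0.3953501  -0.28595515]
```

View pics/o9.png

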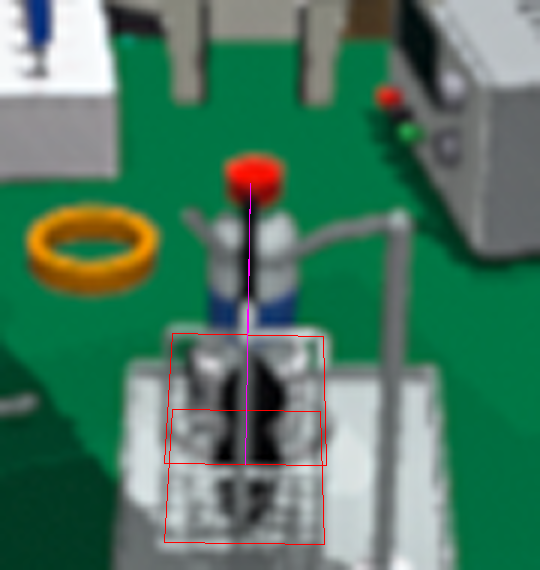

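The basket hangs level with both heads in it. Next: close the fingers and move over the cap to about 12 mm above it.

```bash
python3 -m handwheel '{"gripper":[-1,-1,-1,-1,-1,-1,-1,-1,-1,-1,-1,-1,-1,-1,-1,-1,-1,-1],"travel":[[0,0.02,0],[0,0.07,0],[0.005,0.13,0],[0.005,0.19,0],[0.01,0.25,0],[0.01,0.31,0],[0.01,0.36,0],[0.01,0.39,0],[0.01,0.395,0],[0.01,0.395,-0.03],[0.01,0.395,-0.08],[0.01,0.395,-0.13],[0.01,0.395,-0.18],[0.01,0.395,-0.22],[0.01,0.395,-0.245],[0.01,0.395,-0.26],[0.01,0.395,-0.262],[0.01,0.395,-0.262]],"spin":[0,0,0,0,0,0,0,0,0,0,0,0,0,0,0,0,0,0]}' 20
python3 - <<'E'
from h import *
from station import viewer
s,a=st()
for n in ('side','top'):
    f=viewer.grab_frame(n); cv2.imwrite(f'pics/{n}10.png',f['pixels'])
P=s['eef_pos']; print('gap',P[2]-.019-.178)
tp=proj('side',P-[0,0,.019]); cp=proj('side',[.5265,.2367,.178]); print(tp,cp,(tp-[205,95])*8)
cv2.imwrite('pics/m10.png',cv2.resize(cv2.imread('pics/side10.png')[95:165,205:275],None,fx=8,fy=8,interpolation=2))
E
```

```text
t: 15.65
eef_pos: [0.5259, 0.2364, 0.2087]
ee_rot: [-2.748, 1.57, 0.367]
force: [0.2, 1.4, -0.4]
width: 0.0006
t 15.65 pos [0.5259 0.2364 0.2087] jawyaw -1.49 toolx [ 0.001  0.    -1.   ] F [ 0.2  1.4 -0.4] M [ 0.    0.09 -0.06] w 0.0006 q [ 0.76  0.22 -0.26  0.   -1.08 -0.79]
gap 0.011684969604433965
[236.93919654 134.66339884] [237.05063781 137.65646961] [255.5135723  317.30719075]
```

View pics/m10.png

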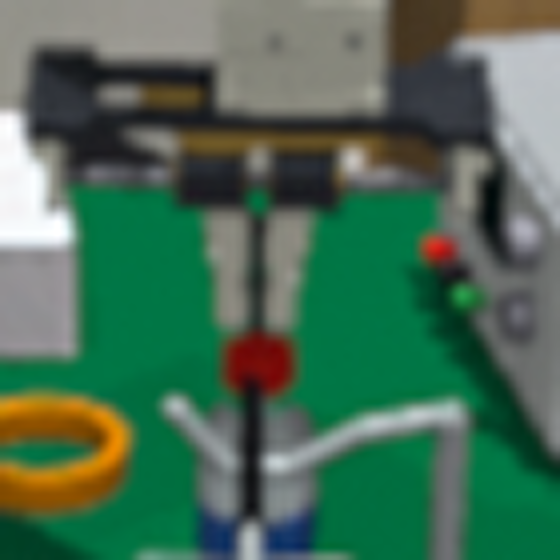

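The closed fingertips are centred over the cap (crop x≈257 vs the cap's 260). Pressing in steps while watching the force.

```bash
python3 -m handwheel '{"gripper":[-1,-1,-1,-1,-1],"travel":[[0,0,-0.01],[0,0,-0.018],[0,0,-0.024],[0,0,-0.026],[0,0,-0.026]],"spin":[0,0,0,0,0]}' 20
python3 -m handwheel '{"gripper":[-1,-1,-1,-1],"travel":[[0,0,-0.002],[0,0,-0.004],[0,0,-0.006],[0,0,-0.006]],"spin":[0,0,0,0]}' 20
```

```text
t: 16.25
eef_pos: [0.5255, 0.2364, 0.1954]
ee_rot: [2.431, 1.571, -0.736]
force: [-2.5, -0.3, 6.2]
width: 0.0005
t: 16.65
eef_pos: [0.5255, 0.2364, 0.1929]
ee_rot: [-2.944, 1.57, 0.172]
force: [-4.6, 0.0, 8.9]
width: 0.0006
```

```bash
python3 -m handwheel '{"gripper":[-1,-1,-1,-1],"travel":[[0,0,-0.002],[0,0,-0.004],[0,0,-0.004],[0,0,-0.004]],"spin":[0,0,0,0]}' 20
```

```text
t: 17.05
eef_pos: [0.5256, 0.2364, 0.1913]
ee_rot: [-2.785, 1.57, 0.331]
force: [-4.9, -0.8, 10.2]
width: 0.0005
```

```bash
python3 -m handwheel '{"gripper":[-1,-1,-1],"travel":[[0,0,-0.002],[0,0,-0.002],[0,0,-0.002]],"spin":[0,0,0]}' 20
```

```text
t: 17.35
eef_pos: [0.5256, 0.2364, 0.1912]
ee_rot: [-2.813, 1.569, 0.303]
force: [-8.0, -0.8, 16.2]
width: 0.0004
```

The cap is bottomed: the force rose from 10 to 16 N with z unchanged, and the fingertip is at 0.172 m (178 − 6 mm). Hold for a moment, then let go.

```bash
python3 -m handwheel '{"gripper":[-1,-1,-1,-1,-1,-1,-1,-1,-1,-1,-1,-1],"travel":[[0,0,0],[0,0,0],[0,0,0],[0,0,0.004],[0,0,0.01],[0,0,0.02],[0,0,0.04],[0,0,0.08],[0,0,0.14],[0,0,0.2],[0,0,0.24],[0,0,0.24]],"spin":[0,0,0,0,0,0,0,0,0,0,0,0]}' 20
python3 -m handwheel '{"gripper":[-1,-1,-1,-1,-1,-1,-1,-1],"travel":[[-0.02,0.03,0],[-0.05,0.08,0],[-0.09,0.14,0],[-0.12,0.2,0],[-0.14,0.24,0],[-0.15,0.26,0],[-0.15,0.26,0],[-0.15,0.26,0]],"spin":[0,0,0,0,0,0,0,0]}' 20
python3 - <<'E'
from h import *
from station import viewer
s,a=st()
for n in ('side','top'):
    f=viewer.grab_frame(n); cv2.imwrite(f'pics/{n}11.png',f['pixels'])
cv2.imwrite('pics/m11.png',cv2.resize(cv2.imread('pics/side11.png')[110:230,195:295],None,fx=5,fy=5,interpolation=2))
E
```

```text
t: 18.55
eef_pos: [0.5268, 0.237, 0.3128]
ee_rot: [-2.548, 1.565, 0.567]
force: [0.8, 0.8, -0.9]
width: 0.0
t: 19.35
eef_pos: [0.4506, 0.366, 0.3087]
ee_rot: [1.052, 1.57, -2.116]
force: [-0.1, 0.6, -0.1]
width: 0.0009
t 19.35 pos [0.4506 0.366  0.3087] jawyaw -1.47 toolx [-0.    -0.001 -1.   ] F [-0.1  0.6 -0.1] M [0.03 0.09 0.02] w 0.0009 q [ 1.02  0.17 -0.1   0.   -1.3  -1.04]
```

View pics/m11.png

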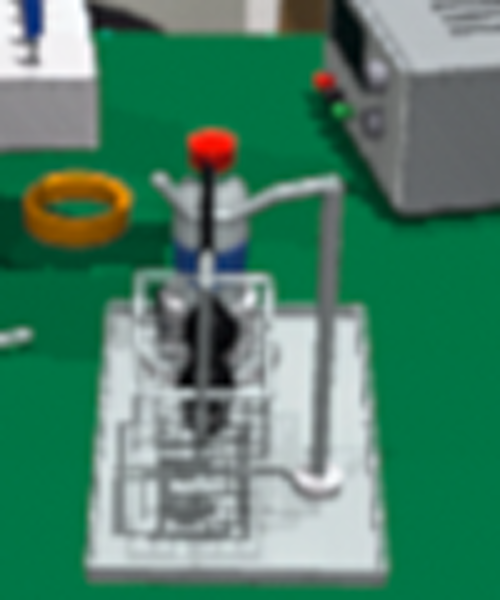

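View pics/top11.png

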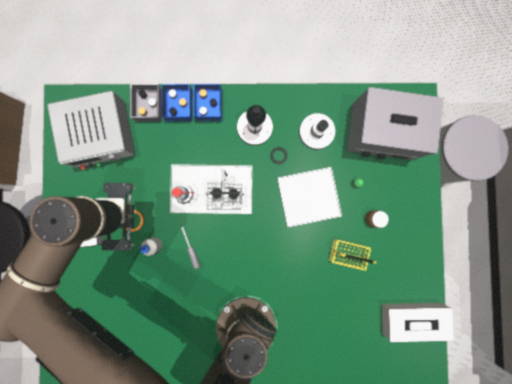

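View pics/side11.png

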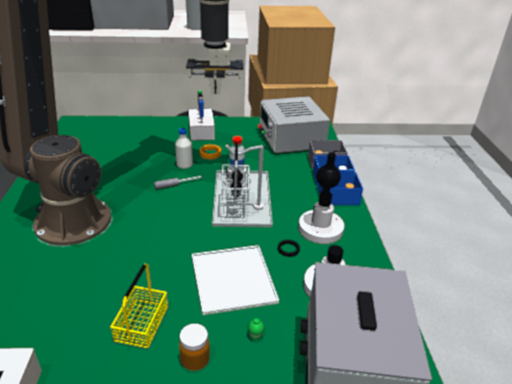

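Both heads (top (216,193), (234,193)) are in the hanging basket, and the bystanders are where they were. One numeric check of the cap, then I hand in.

```bash
python3 - <<'E'
from h import *
for n in ('side0','side10','side11','top0','top11'):
    a=cv2.imread(f'pics/{n}.png').astype(int); m=np.zeros(a.shape[:2],bool); x0,y0,x1,y1=(222,120,255,150) if n[0]=='s' else (165,180,200,205)
    s=a[y0:y1,x0:x1]; k=(s[...,2]>s[...,1]+80); v,u=np.nonzero(k); print(n,u.mean().round(2)+x0,v.min()+y0,v.mean().round(2)+y0,k.sum())
d=np.abs(cv2.imread('pics/top0.png').astype(int)-cv2.imread('pics/top11.png')).sum(2)
for nm,(x,y) in dict(stand1=(255,125),stand2=(317,131),ring=(279,156),bottle=(150,246),tape=(132,220),jar=(377,219),driver=(190,248),green=(359,183),yellow=(350,255)).items(): print(nm,d[y-18:y+18,x-18:x+18].mean().round(1))
st()
E
python3 -c "
from station import arm
print(arm.job_done())"
```

```text
side0 236.98 136 139.6 63
side10 237.0 137 139.63 30
side11 237.04 136 139.06 54
top0 176.53 188 191.96 68
top11 176.46 188 191.93 69
stand1 9.9
stand2 9.0
ring 10.1
bottle 83.5
tape 136.9
jar 18.3
driver 25.4
green 9.8
yellow 70.2
t 19.45 pos [0.4509 0.3656 0.309 ] jawyaw -1.53 toolx [-0. -0. -1.] F [ 0.1  0.1 -0.2] M [-0.02  0.09  0.01] w 0.0006 q [ 1.02  0.17 -0.1   0.   -1.3  -1.04]
the job is handed in; nothing more can be done
None
```

The basket now hangs by the middle of its handle on the hook with both probe heads in it. After that I pushed the red cap fully down and let it spring back. I handed the job in at about 19.5 s.

- **Hanging:** I gripped the handle 32 mm to one side of the middle and lifted; the load was about 4 N. I lowered it until the wrist force was near zero, centred it on the hook's seat and released. The final pictures show it level.
- **Cap:** It bottomed at 16 N with the fingertip at 0.172 m, which is 6 mm below its up height. Its image position afterwards matches the first pictures to within about 0.5 px.
- **Bystanders:** They look unmoved in the final pictures, and I never touched them. A before/after comparison of the top pictures showed large differences at the tape, the bottle and the yellow basket. I put these down to the arm and its shadow in one picture or the other, but did not check each one separately.

One small disagreement: the hook's seat turned out to be about 1 mm nearer the robot than I had measured. The wrist force showed it during lowering, and I corrected for it before letting go.

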